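Tag the shut valve, then unscrew the filter cap and hold it over the canister

ROBOT

A 6-joint arm with a two-finger parallel gripper is mounted at the origin on the work surface. World frame = base frame: x ahead of the robot, y to its left, z up, the work surface at z = 0. Lengths are in mm, angles in rad, forces in N, time in s.
With the tool pointing down it reaches from about 300 to 750 mm from the base axis. Payload 8.5 kg.
Tool frame: the origin (TCP) lies between the finger pads; the fingertips stand 25 mm ahead of it and the grasp point (between the pads) lies 6 mm ahead of it; z points along the fingers, y is the line along which they close (so a half turn about z gives the same grasp; the last joint's range is limited). The gripper opens to 88 mm and grips with 3 to 60 N. Pads are 18 mm wide; open, the fingers measure 123 mm over their backs; the gripper's body (75 mm by 187 mm) begins 45 mm behind the grasp point.
Start: joints at [-1.494, 0.381, 1.297, -0, 1.464, -0.215], TCP at [158.217, -526.733, 263.748] pointing down, gripper open.
Joint ranges: [-3.11, 3.11], [-0.89, 2.33], [0.22, 2.48], [-1.42, 4.56], [0.17, 2.85], [-2.88, 2.88]. Speed limits (rad/s): [2.39, 2.39, 3.14, 3.14, 3.14, 3.14].

INTERFACE

Orientations are given as a unit quaternion [w, x, y, z].
In Python, from station import ctrl, camera, camera_info gives the robot as it stands.
- The arm moves only by the tool send_rows, never from a script. Its argument "series" is one flat list of numbers, 7 for each row, row after row: the shift along the tool's x, y, z in m, then the turn, a rotation vector about the tool's x, y, z in rad, then the finger opening in m, from 0 to 0.0881. A call has 1 to 12 rows; each row is the pose to reach, as a shift and turn from the pose commanded when the call began, along the tool's axes at that moment; what a row does not reach only later rows make up. A row lasts 1/8 s, in which the tool goes at most 62.5 mm and 10.7 degrees, less where a joint would pass 70% of its speed; a pose out of reach is approached as far as the arm can. A call with a gripper value outside its range is refused whole. The fingers move at their own pace and stop on an object; "newtons" is the grip in N (left out, the last holds). Time passes only in rows, so rows that repeat a pose let the fingers close. It gives the time, the measured TCP pose, the force, the opening and the grip force at its end, in the units of the state.
- ctrl.read_state(): the state, without advancing time (a new reading comes with each control period).
- camera(name): name is "side" or "top" or "wrist"; returns (picture, depth): 384x512x3 uint8, blue, green, red; 384x512 float32, mm along the optical axis (not along the pixel's ray), 0 where there is no reading.
- camera_info(name): a dict with "fx", "fy", "cx", "cy" (pixels), "k1" (the pictures are not rectified: a ray, as slopes to the right and down, at radius r is drawn at 1 + k1 r^2 times it, then the intrinsics apply), "rvec" (rotation vector, rad) and "tvec" (3), from world to camera coordinates, as OpenCV has them; the wrist camera has in their place "T_tool_cam" (4x4, takes a point from camera to tool coordinates, whose origin is the TCP and whose axes are the flange's). Camera axes: x right, y down, z forward; pixel columns grow to the right and rows downward; lengths in mm; the calibration is good to about 2 mm. A picture is of the moment at which its call begins: read the wrist's pose just before it. camera_info takes no time and is no camera call.
- ctrl.sign_off(): hands the job in; it is judged then, once.
The state is a dict: "clock": time; "joint_positions": joint angles; "qd": joint speeds; "tau": joint torques, N m; "position": TCP position; "ee_rot": TCP orientation; "force": force on the tool from outside, world axes, zero at the start; "torque": the same for the moment, N m; "grip_width": finger opening in mm; "gripper_force": force on a finger pad.
Only numpy, scipy, OpenCV 4.12 (cv2) and the standard library are available. Lean on these libraries where they do the work, as an engineer would, in place of code of your own. Each camera call takes 0.05 s, during which the arm holds its last target. There are 200 camera calls.

TASK

The heating filter is shut off for service, but its inlet valve, the one on the right as the robot sees it, is not tagged yet: take the tag from its rack and hang it by its hole on that valve's lever, without knocking the shut valve open. Then unscrew the filter's tight cap anticlockwise by its hexagon, without forcing it, until the threads let go, raise it just clear of the neck with its magnet rod still down inside the canister so that it drips back in, and finish holding it there, level and still, not touching the canister. Leave the other things on the worktop where they are.

Things in the scene. Friction and masses are not known exactly. Their poses are not given: they have to be found in the camera images.
- filter: Filter set: upright steel canister 56 mm across between two ball valves on a 27 mm copper pipe along its own y, 75 mm up, held fast by bolted pipe clips. Origin on the worktop under the canister, z up. Shoulder at z = 140 mm. Valve spindles at y = -130 mm (inlet) and +130 mm (outlet), levers pointing to -x, all below z = 135 mm; pipe ends bend down at y = +-238 mm. The outlet is tagged.
- neck (a point): Centre of the rim of the canister's neck, 44 mm across, 166 mm above the worktop; axes as the filter's. The bore is 36 mm. Right-hand thread, three starts, lead 21 mm a turn (3.3 mm per rad), 1.5 mm of up and down play. A squeezed seal (46 N) makes the cap tight for the first 40 degrees, 0.4 to 0.9 N m; then it runs free. It stays put when let go part-way.
- cap: Brass screw cap, 61 mm across, about 0.3 kg. Origin on its axis at the skirt's underside, at the start 21 mm below neck; z up. A magnet rod 12 mm thick hangs inside, its tip 55.5 mm below the origin. Turned anticlockwise seen from above it rises; the threads let go after 2.7 to 2.9 rad, about 9 mm up; then it lifts straight off. After 4.8 rad it would drop to the next thread start.
- cap_hex (a point): Middle of the hexagon on the cap's flat top, on its axis, 41.5 mm above the cap's origin. Hexagon 36 mm across flats, 24 mm high (12 mm above and below this point); its flats face along this point's x axis and every 60 degrees from it. The flat top of the cap around it is 61 mm across.
- tag: The service tag: stiff white plastic plate 64 mm wide (its y axis), 120 mm high (z), 5 mm thick (x), about 50 g, standing upright in the slot of its rack. Origin at the middle of its lower edge. A round hole 30 mm across has its centre at z = 82 mm, 38 mm below the upper edge.
- tag_eye (a point): Centre of the tag's hole; axes as the tag's.
- rack: Fixed grey tag rack, 60 x 90 mm foot, 46 mm high, with an upright slot 8 mm wide (x) and 69 mm long (y) in which the tag stands, its lower edge 6 mm above the worktop. Origin on the worktop in its middle, axes as the tag's.
- lever_hang (a point): Point on the middle line of the inlet lever, where the tag should hang, 120 mm above the worktop. The lever is a round bar 13 mm thick along this point's -x, rising 6 degrees to its tip, a ball 17 mm across 30 mm further out; the spindle (nut 20 mm across, top 3 mm above this point) is 65 mm the other way. A hung tag's eye rests 8.5 mm below the bar's middle line.
- inlet_lever (a joint): Angle of the inlet lever about its upright spindle, rad: 0 is shut (across the pipe), growing anticlockwise seen from above towards open at 1.57. It has 0.5 N m of friction and stays where it is left.
- paste: Bystander: jar of jointing paste, 60 mm across, 85 mm high; origin under its middle.
- wrench: Bystander: steel wrench 200 mm long (along its x), lying flat; origin under its middle.
- tape: Bystander: roll of tape, 72 mm across, 19 mm high; origin under its middle.
- tee: Bystander: copper tee fitting, 70 x 50 mm, 32 mm high; origin under its middle.
Things that resemble listed ones, but are neither listed nor needed, are in the scene too. What is meant by the tag is not red, and is the smaller of those in its own colour.

How it is judged (in metres and radians):
On the way, in this order (a step that is already met when the one before it is completed fails the run):
1. the tag hangs by its hole on the inlet valve's lever, let go (x of tag_eye in the frame of lever_hang between -0.032 and 0.045 m and y of tag_eye in the frame of lever_hang between -0.014 and 0.014 m and z of tag_eye in the frame of lever_hang between -0.025 and 0.006 m and angle between tag's own z axis and vertical below 0.4 rad and contact force between tag and the arm below 0.1 N and contact force between tag and the fingers below 0.1 N and linear speed of tag below 0.05 m/s), for 0.3 s.
2. the cap's threads have let go and it is clear above the neck (z of cap in the frame of neck above 0.002 m and contact force between cap and the fingers above 1 N), for 0.2 s.
At the end, for the whole second after the job is handed in: The tag hangs upright, let go, with its hole round the inlet lever, which is still shut (within 0.2 rad); the gripper holds the cap still and level (8 degrees), its underside 2 to 30 mm above the neck's rim and within 13 mm of its axis, not touching the canister (all of step 2 and x of tag_eye in the frame of lever_hang between -0.032 and 0.045 m and y of tag_eye in the frame of lever_hang between -0.014 and 0.014 m and z of tag_eye in the frame of lever_hang between -0.025 and 0.006 m and angle between tag's own z axis and vertical below 0.4 rad and contact force between tag and the arm below 0.1 N and contact force between tag and the fingers below 0.1 N and value of joint inlet_lever below 0.2 rad and z of cap in the frame of neck below 0.03 m and horizontal distance between cap and neck below 0.013 m and angle between cap's own z axis and vertical below 0.15 rad and contact force between cap and filter below 0.2 N and linear speed of cap below 0.02 m/s); the arm keeps its last pose, push and grip.
It fails at once if the shut inlet valve is knocked open (its lever swung over 0.2 rad) (value of joint inlet_lever above 0.2 rad).
It fails at once if the cap is forced in its threads (over 150 N between cap and canister, of which the seal makes 70 N at the start) (contact force between cap and filter above 150 N).
It fails at once if the magnet rod is drawn out of the canister (z of cap in the frame of neck above 0.055 m).
It fails at once if the paste jar, wrench, tape roll or copper tee is moved over 30 mm (distance of any of paste, wrench, tape, tee from where it was at the start of the episode above 0.03 m).
It also fails if it takes over 67 s, if anything falls off the work surface, if the arm or the gripper's body presses on something with over 40 N, if the wrist force passes 120 N, or if a joint passes its speed limit or range.

## Working session

There is one attempt and no reset: what is moved stays moved. The work goes in short steps, Python scripts to look and compute and a tool call to move; the robot and the scene stay as the last step left them, time stands still between calls to the robot, and variables do not carry over. Pictures are saved under pics/ and viewed, at most 10 in all, crops included, and the job is handed in when it is done.

Besides the shell and the picture viewer there is one more tool, called after "Request:" by a JSON object that holds its "fn" and its "kwargs", one argument or row to a line. send_rows: Moves the arm, as the interface text tells. Its arguments: {"type":"object","properties":{"series":{"type":"array"},"newtons":{"type":"number"}},"required":["series"]}

```bash
ls; mkdir -p pics; cat > h.py <<'E'
import numpy as np, cv2
from station import ctrl, camera, camera_info
def cloud(name):
    s=ctrl.read_state(); img,d=camera(name); c=camera_info(name)
    return img,d,c,s
def R_of(q): 
    from scipy.spatial.transform import Rotation as R
    return R.from_quat([q[1],q[2],q[3],q[0]]).as_matrix()
def pts(d,c,s=None):
    """world point for each pixel from depth"""
    K=np.array([[c['fx'],0,c['cx']],[0,c['fy'],c['cy']],[0,0,1.]])
    v,u=np.mgrid[0:d.shape[0],0:d.shape[1]]
    uv=np.stack([u,v],-1).reshape(-1,1,2).astype(float)
    n=cv2.undistortPoints(uv,K,np.array([c['k1'],0,0,0.])).reshape(*d.shape,2)
    P=np.dstack([n*d[...,None],d])
    if 'rvec' in c:
        R=cv2.Rodrigues(np.array(c['rvec'],float))[0]; t=np.array(c['tvec'],float).ravel()
        return (P-t)@R
    T=np.array(c['T_tool_cam']); M=R_of(s['ee_rot'])
    return (P@T[:3,:3].T+T[:3,3])@M.T+np.array(s['position'])
E
python3 - <<'E'
from h import *
s=ctrl.read_state(); print(s)
a=[]
for n in ['side','top']:
    img,d,c,s=cloud(n); print(n,c); np.savez(f'{n}0.npz',img=img,P=pts(d,c,s),d=d); cv2.imwrite(f'pics/{n}0.png',cv2.resize(img,(768,576)))
print(camera_info('wrist'))
E
```

```text
pics
{'clock': 0.0, 'joint_positions': array([-1.49427087e+00,  3.81158367e-01,  1.29830051e+00, -2.38391283e-06,
        1.46357919e+00, -2.15268777e-01]), 'qd': array([ 4.72259535e-04, -1.01878067e-03, -2.05149256e-04, -1.89003910e-03,
       -5.51074031e-05, -1.80790000e-03]), 'tau': array([-1.13258240e-03, -4.37937391e+01, -2.24552375e+01,  7.12568150e-02,
        3.53117008e-02, -9.11578968e-05]), 'position': array([ 158.2122931 , -526.47982836,  263.14454223]), 'ee_rot': array([-7.21053215e-04,  9.89375604e-01,  1.45380161e-01,  4.89131785e-05]), 'force': array([-0.5100128 ,  0.93606212,  0.09125997]), 'torque': array([-0.02981835,  0.02068249,  0.03106848]), 'gripper_force': 0.0, 'grip_width': 88.69439997225604}
side {'fx': 361.92621077912634, 'fy': 361.92621077912634, 'cx': 256.5203352625, 'cy': 188.949429011945, 'k1': -0.08129379202141195, 'rvec': array([ 2.11301395, -0.05476173,  0.04883938]), 'tvec': array([-501.18910805,  156.69662764,  867.37333265])}
top {'fx': 474.6923529939562, 'fy': 474.6923529939562, 'cx': 254.40573525823993, 'cy': 189.81067674346014, 'k1': -0.06492098982519352, 'rvec': array([ 2.10415724, -2.15522517,  0.18612895]), 'tvec': array([  85.08264156,  523.877509  , 1215.36095264])}
{'fx': 345.8170346001835, 'fy': 345.8170346001835, 'cx': 256.0549716337492, 'cy': 191.1799359248517, 'k1': -0.10378437307472446, 'T_tool_cam': array([[-1.50158083e-04, -9.62316236e-01, -2.71932784e-01,
         7.00295822e+01],
       [ 9.99999844e-01, -2.90815509e-04,  4.76950313e-04,
        -6.78527561e-01],
       [-5.38059301e-04, -2.71932670e-01,  9.62316130e-01,
        -1.20073518e+02],
       [ 0.00000000e+00,  0.00000000e+00,  0.00000000e+00,
         1.00000000e+00]])}
```

View pics/side0.png

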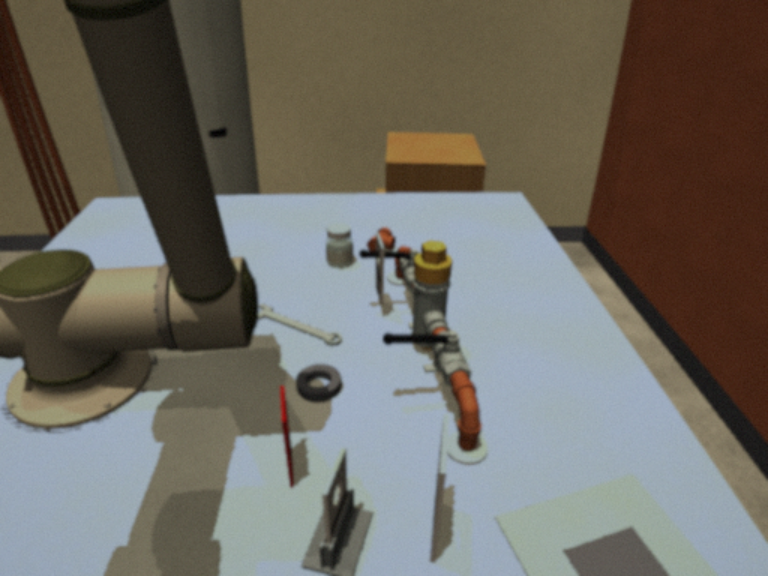

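View pics/top0.png

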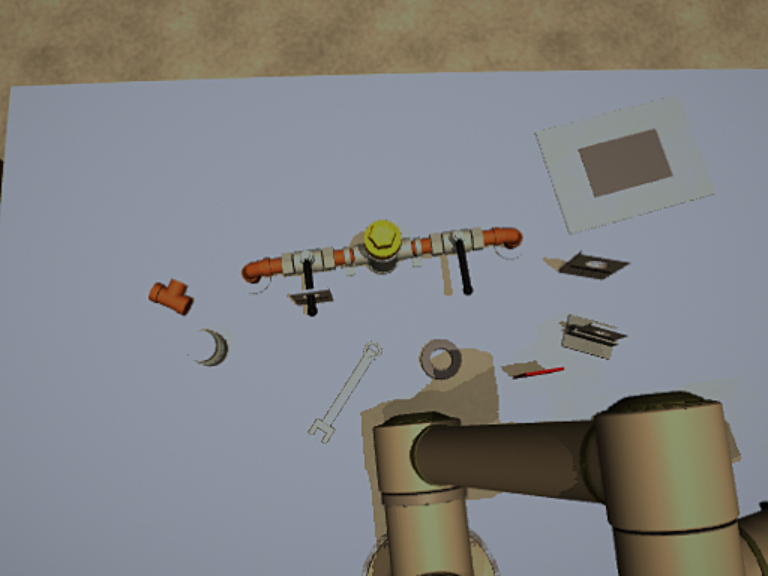

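Side view (768x576): candidates are the white plate in the grey rack (337,510; top 597,333), a larger white plate without the 46 mm rack (440,490; top 595,262), a red plate (287,435; top 540,372), and the tag already on the outlet (380,265). By the description I choose the one in the rack; now I check sizes and take a crop.

```bash
python3 - <<'E'
from h import *
for n in ['top','side']:
    z=np.load(f'{n}0.npz'); img,P=z['img'],z['P']; hsv=cv2.cvtColor(img,cv2.COLOR_BGR2HSV)
    print(n)
    def rep(name,m):
        q=P[m]; 
        if len(q)<5: print(name,len(q));return
        print(name,len(q),'min',np.percentile(q,2,0).round(0),'max',np.percentile(q,98,0).round(0),'med',np.median(q,0).round(1))
    X,Y,Z=P[...,0],P[...,1],P[...,2]
    ok=z['d']>0
    yel=(hsv[...,0]>18)&(hsv[...,0]<35)&(hsv[...,1]>150)&(hsv[...,2]>60)&ok&(Z>100)&(Z<260)
    rep('yel',yel); zt=np.percentile(Z[yel],98)
    rep('hextop',yel&(Z>zt-5)); 
    rep('captop',yel&(Z<zt-14)&(Z>zt-36))
    blk=(hsv[...,2]<70)&(Z>100)&(Z<150)&ok&(X>400)&(X<720)
    lab=cv2.connectedComponentsWithStats(blk.astype(np.uint8))
    for i in range(1,lab[0]):
        if lab[2][i,4]>25: 
            m=lab[1]==i; rep('blk%s'%lab[3][i].round(),m)
            q=P[m]; c=q.mean(0); v=np.linalg.svd(q-c)[2][0]; v*=-np.sign(v[0]); print('  dir',v.round(3),'ang',np.degrees(np.arctan2(v[1],v[0])))
    hi=(Z>15)&(Z<160)&ok&(Y<-240)&(Y>-700)&(X>250)&(X<640)
    lab=cv2.connectedComponentsWithStats(hi.astype(np.uint8))
    for i in range(1,lab[0]):
        if lab[2][i,4]>40: rep('obj%s'%(lab[3][i]*1.5).round(),lab[1]==i)
sid=np.load('side0.npz')['img']
a=cv2.resize(sid[250:384,170:330],None,fx=4.5,fy=4.5,interpolation=cv2.INTER_CUBIC)
cv2.imwrite('pics/crop1.png',a[:600])
E
```

```text
top
yel 409 min [272.  20. 166.] max [606.  98. 212.] med [572.8  69.  177. ]
hextop 11 min [199.   6. 209.] max [278.  30. 218.] med [243.1  16.9 214.2]
captop 126 min [553.  43. 176.] max [605.  96. 198.] med [575.2  69.8 190. ]
blk[309. 177.] 188 min [495. -74. 112.] max [589. -53. 133.] med [539.9 -63.8 124. ]
  dir [-0.983 -0.123  0.138] ang -172.87506675042152
blk[399. 174.] 127 min [ 536. -333.  101.] max [ 553. -253.  147.] med [ 543.7 -289.3  129. ]
  dir [-0.194 -0.981 -0.002] ang -101.18702380673476
blk[205. 182.] 100 min [510. 188. 113.] max [560. 204. 128.] med [535.2 195.5 121.2]
  dir [-0.976 -0.084  0.199] ang -175.0807613983369
blk[207. 200.] 127 min [465. 162. 102.] max [503. 220. 137.] med [493.3 190.1 127.4]
  dir [-0.489  0.862  0.135] ang 119.55202036576205
blk[403. 220.] 46 min [ 419. -331.  100.] max [ 439. -270.  123.] med [ 428.1 -297.9  112. ]
  dir [-0.308 -0.951 -0.008] ang -107.92185283830044
obj[594. 263.] 536 min [ 536. -334.   20.] max [ 556. -253.  158.] med [ 544.5 -292.5   96.1]
obj[598. 333.] 367 min [ 412. -337.   17.] max [ 445. -262.  128.] med
[... 437 characters left out ...]
59. 195. 126.] med [536.8 191.  119.2]
  dir [-0.962 -0.076  0.262] ang -175.45884964208943
blk[287. 196.] 289 min [553.  41. 101.] max [603.  65. 147.] med [577.3  45.9 119.2]
  dir [-0.902  0.173 -0.397] ang 169.12822110117128
blk[279. 226.] 245 min [497. -79. 103.] max [592. -62. 131.] med [546.7 -69.9 122.1]
  dir [-0.98  -0.113  0.164] ang -173.4263384284792
blk[223. 322.] 96 min [ 422. -334.  101.] max [ 438. -279.  121.] med [ 428.9 -307.4  110.6]
  dir [-0.281 -0.958  0.061] ang -106.33664902475178
obj[440. 483.] 450 min [ 533. -339.   23.] max [ 553. -260.  158.] med [ 538.5 -335.2  132.6]
obj[335. 509.] 1014 min [ 412. -344.   18.] max [ 445. -271.  127.] med [ 428.2 -315.1   63.1]
```

View pics/crop1.png

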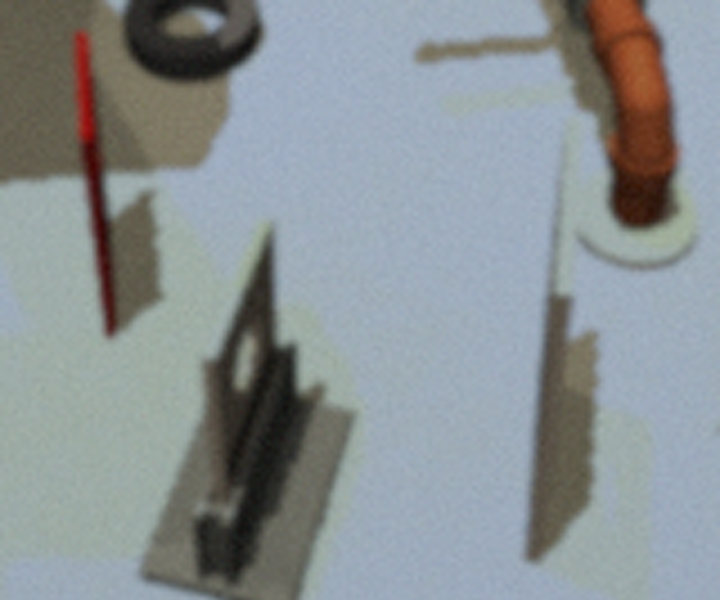

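The crop shows the chosen white plate with its hole (crop 245,360) standing in the grey rack. It measures top z 126 = 6 + 120 mm, against 158 for the look-alike at crop (550,330), and it is not red: the choice holds. Next: a hover over it for a precise wrist view.

```bash
cat >> h.py <<'E'
def yaw_of(s):
    M=R_of(s['ee_rot']); return np.degrees(np.arctan2(M[1,0],M[0,0]))
def go(x,y,z,yaw):
    """tool-axis shift (m) and rotvec to pose with tool straight down"""
    from scipy.spatial.transform import Rotation as R
    s=ctrl.read_state(); M=R_of(s['ee_rot']); a=np.radians(yaw)
    T=np.array([[np.cos(a),np.sin(a),0],[np.sin(a),-np.cos(a),0],[0,0,-1.]])
    d=M.T@(np.array([x,y,z])-s['position'])/1000; r=R.from_matrix(M.T@T).as_rotvec()
    print('t',s['clock'],'pos',np.round(s['position'],1),'yaw',round(yaw_of(s),2),'q',np.round(s['joint_positions'],2)); print('shift',d.round(4),'rot',r.round(4))
E
python3 -c "
from h import *
go(428,-304,270,73)"
```

```text
t 0.1 pos [ 158.2 -526.5  263.2] yaw 16.72 q [-1.49  0.38  1.3  -0.    1.46 -0.22]
shift [ 0.3224 -0.1355 -0.0065] rot [-1.000e-03 -9.000e-04 -9.823e-01]
```

Request:
{"fn": "send_rows", "kwargs": {
  "series": [0.322, -0.135, -0.007, 0, 0, -0.98, 0.088, 0.322, -0.135, -0.007, 0, 0, -0.98, 0.088, 0.322, -0.135, -0.007, 0, 0, -0.98, 0.088, 0.322, -0.135, -0.007, 0, 0, -0.98, 0.088, 0.322, -0.135, -0.007, 0, 0, -0.98, 0.088, 0.322, -0.135, -0.007, 0, 0, -0.98, 0.088, 0.322, -0.135, -0.007, 0, 0, -0.98, 0.088, 0.322, -0.135, -0.007, 0, 0, -0.98, 0.088, 0.322, -0.135, -0.007, 0, 0, -0.98, 0.088]
}}

```text
clock: 1.23
position: [427.0, -305.7, 270.6]
ee_rot: [-0.0, 0.805, 0.593, -0.0]
force: [0.2, -0.9, -0.5]
grip_width: 88.3
gripper_force: 0.0
```

```bash
python3 - <<'E'
from h import *
img,d,c,s=cloud('wrist'); P=pts(d,c,s); cv2.imwrite('pics/w1.png',img); np.savez('w1.npz',img=img,P=P,d=d)
X,Y,Z=[P[...,i] for i in range(3)]
near=(d>0)&(abs(X-428)<60)&(abs(Y+304)<70)
for lo,hi in [(118,135),(90,118),(60,90),(36,52)]:
    m=near&(Z>lo)&(Z<hi); q=P[m]
    r=cv2.minAreaRect(q[:,:2].astype(np.float32)); print(lo,hi,len(q),np.percentile(q,[2,50,98],0).round(1).tolist(),r)
# top0 / wrist line fit
for n in ['top0','side0','w1']:
    z=np.load(n+'.npz');Q=z['P'];m=(abs(Q[...,0]-428)<40)&(abs(Q[...,1]+304)<50)&(Q[...,2]>60)&(Q[...,2]<130)&(z['d']>0)
    q=Q[m]; ce=np.median(q[:,:2],0); v=np.linalg.svd(q[:,:2]-q[:,:2].mean(0))[2][0]; n_=np.array([-v[1],v[0]]);off=(q[:,:2]-q[:,:2].mean(0))@n_
    print(n,len(q),q[:,:2].mean(0).round(1),np.degrees(np.arctan2(v[1],v[0]))%180,'thick',np.percentile(off,[5,95]))
E
```

```text
118 135 527 [[418.9, -332.7, 123.6], [430.0, -300.2, 125.3], [439.4, -273.2, 126.7]] ((429.06719970703125, -303.37091064453125), (64.31004333496094, 4.792079925537109), 72.71354675292969)
90 118 24 [[436.2, -273.6, 93.6], [438.6, -272.9, 106.6], [440.9, -272.2, 114.8]] ((438.5398864746094, -272.9315490722656), (0.39957863092422485, 4.914596080780029), 73.57601928710938)
60 90 21 [[435.7, -275.0, 60.7], [438.7, -272.9, 70.9], [440.5, -272.3, 87.6]] ((437.201416015625, -273.5762939453125), (6.137687683105469, 2.5724658966064453), 21.970640182495117)
36 52 551 [[412.2, -341.6, 42.0], [430.1, -299.2, 45.2], [445.5, -264.7, 46.6]] ((428.9022521972656, -303.2760314941406), (83.80619812011719, 13.62112045288086), 72.82179260253906)
top0 192 [ 428.7 -299.5] 72.15055372135367 thick [-1.71412664  3.45273143]
side0 526 [ 428.4 -308.4] 72.95302871279465 thick [-3.29883473  1.82215396]
w1 572 [ 430.3 -299. ] 72.32170104068838 thick [-2.2837143   2.33620251]
```

View pics/w1.png

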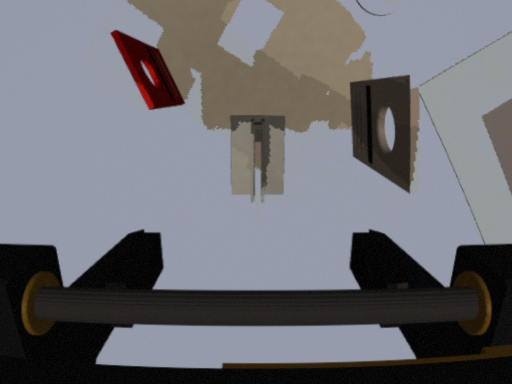

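The wrist view shows the rack tag edge-on in the middle (258,160), red plate at (150,70), larger white plate at (385,130). The top edge rectangle is 64.3 x 4.8 mm at (429.1, -303.4), z 126, which matches the tag. Descend now.

```bash
python3 -c "
from h import *
go(429,-303.4,135,72.7)"
```

```text
t 1.275 pos [ 427.  -305.6  270.7] yaw 72.75 q [-0.85  0.33  1.35 -0.    1.46 -0.55]
shift [0.0027 0.0013 0.1357] rot [-0.0002 -0.      0.0009]
```

Request:
{"fn": "send_rows", "kwargs": {
  "series": [0.0027, 0.0013, 0.04, 0, 0, 0, 0.05, 0.0027, 0.0013, 0.08, 0, 0, 0, 0.05, 0.0027, 0.0013, 0.115, 0, 0, 0, 0.05, 0.0027, 0.0013, 0.1357, 0, 0, 0, 0.05, 0.0027, 0.0013, 0.1357, 0, 0, 0, 0.05, 0.0027, 0.0013, 0.1357, 0, 0, 0, 0.0, 0.0027, 0.0013, 0.1357, 0, 0, 0, 0.0, 0.0027, 0.0013, 0.1357, 0, 0, 0, 0.0, 0.0027, 0.0013, 0.1357, 0, 0, 0, 0.0, 0.0027, 0.0013, 0.1357, 0, 0, 0, 0.0, 0.0027, 0.0013, 0.1357, 0, 0, 0, 0.0, 0.0027, 0.0013, 0.1357, 0, 0, 0, 0.0],
  "newtons": 20
}}

```text
clock: 2.78
position: [429.8, -302.6, 135.2]
ee_rot: [0.0, 0.805, 0.594, -0.0]
force: [-0.9, 0.1, 2.7]
grip_width: 4.8
gripper_force: 20.0
```

Request:
{"fn": "send_rows", "kwargs": {
  "series": [0, 0, -0.02, 0, 0, 0, 0, 0, 0, -0.06, 0, 0, 0, 0, 0, 0, -0.11, 0, 0, 0, 0, 0, 0, -0.15, 0, 0, 0, 0, 0, 0, -0.15, 0, 0, 0, 0, 0, 0, -0.15, 0, 0, 0, 0]
}}

```text
clock: 3.52
position: [429.5, -302.3, 283.8]
ee_rot: [-0.001, 0.805, 0.594, -0.0]
force: [-0.9, 0.2, -0.6]
grip_width: 4.9
gripper_force: 20.0
```

```bash
python3 -c "
from h import *
go(440,-85,285,97)"
```

```text
t 3.525 pos [ 429.5 -302.3  283.8] yaw 72.87 q [-0.84  0.32  1.33  0.    1.49 -0.54]
shift [ 0.2108 -0.054  -0.0009] rot [-0.0015 -0.0014 -0.4212]
```

Request:
{"fn": "send_rows", "kwargs": {
  "series": [0.05, -0.013, 0, 0, 0, -0.1, 0, 0.1, -0.026, 0, 0, 0, -0.2, 0, 0.15, -0.039, 0, 0, 0, -0.3, 0, 0.19, -0.048, 0, 0, 0, -0.38, 0, 0.211, -0.054, -0.001, 0, 0, -0.42, 0, 0.211, -0.054, -0.001, 0, 0, -0.42, 0, 0.211, -0.054, -0.001, 0, 0, -0.42, 0]
}}

```text
clock: 4.4
position: [440.3, -85.7, 285.2]
ee_rot: [-0.001, 0.663, 0.748, -0.0]
force: [-0.5, 0.4, -1.0]
grip_width: 4.9
gripper_force: 20.0
```

```bash
python3 - <<'E'
from h import *
img,d,c,s=cloud('wrist'); P=pts(d,c,s); cv2.imwrite('pics/w2.png',img); np.savez('w2.npz',img=img,P=P,d=d)
print(s['position'],yaw_of(s))
X,Y,Z=[P[...,i] for i in range(3)]; ok=d>0
V=cv2.cvtColor(img,cv2.COLOR_BGR2HSV)[...,2]
m=ok&(V<80)&(Z>100)&(Z<145)&(X>480)&(X<600)&(Y<0)&(Y>-130)
l=cv2.connectedComponentsWithStats(m.astype(np.uint8)); i=1+np.argmax(l[2][1:,4]); m=l[1]==i; q=P[m]
print(len(q),l[3][i],np.percentile(q,[2,50,98],0).round(1).tolist())
for a in range(485,600,10):
    k=q[(q[:,0]>=a)&(q[:,0]<a+10)]
    if len(k)>3: print(a+5,len(k),'y',k[:,1].min().round(1),k[:,1].max().round(1),'zmax',np.percentile(k[:,2],95).round(1))
# nut/spindle & tag in hand
m=ok&(Z>110)&(Z<150)&(X>575)&(Y>-110)&(Y<-20); print('spindle',len(P[m]),np.percentile(P[m],[2,50,98],0).round(1).tolist() if m.any() else '')
p=s['position']
m=ok&(abs(X-p[0])<15)&(abs(Y-p[1])<50)&(Z>p[2]-150)&(Z<p[2]-5); q=P[m]; print('tag',len(q),np.percentile(q,[2,50,98],0).round(1).tolist() if len(q) else '')
m=ok&(Z>165)&(Z<215)&(X>520)&(Y>0)&(Y<150); print('cap',m.sum(), np.percentile(P[m],[2,50,98],0).round(1).tolist() if m.any() else '')
E
```

```text
[440.27152848 -85.65300279 285.23012555] 96.87307011207348
1657 [375.73627037 170.5998793 ] [[494.3, -74.4, 109.8], [539.8, -64.8, 122.8], [589.4, -53.4, 130.1]]
490 53 y -75.1 -64.5 zmax 128.9
500 207 y -77.1 -62.5 zmax 130.7
510 166 y -74.5 -62.8 zmax 128.6
520 162 y -73.7 -61.5 zmax 127.2
530 170 y -72.9 -60.4 zmax 126.2
540 153 y -71.5 -59.3 zmax 124.7
550 162 y -70.9 -58.2 zmax 123.5
560 164 y -70.1 -57.1 zmax 122.7
570 158 y -69.3 -55.6 zmax 121.3
580 152 y -67.2 -53.4 zmax 120.0
590 110 y -68.0 -49.5 zmax 119.5
spindle 540 [[575.5, -68.9, 112.4], [590.0, -59.3, 117.3], [602.2, -51.1, 122.9]]
tag 2845 [[426.8, -115.3, 185.1], [438.8, -75.2, 274.6], [453.4, -54.4, 279.7]]
cap 2557 [[552.2, 39.3, 166.1], [569.6, 51.7, 174.1], [594.6, 62.3, 198.2]]
```

View pics/w2.png

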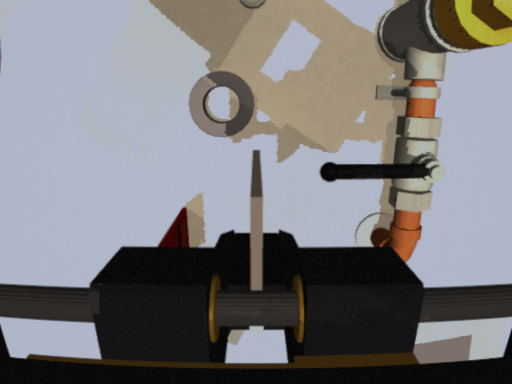

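The wrist view shows the tag edge-on at (257,220) between the fingers, the inlet lever from its ball (330,172) to the nut (432,168), and the cap at (480,15). Ball at about (497,-69.8,122.5), line yaw about 6.2°, lever_hang about (527,-66.9,120), matching the given 120 mm height. Align in front of the lever tip.

```bash
python3 -c "
from h import *
go(440,-75,169.5,96.2)"
```

```text
t 4.45 pos [440.3 -85.9 285.4] yaw 96.84 q [-0.46  0.18  1.52 -0.    1.44 -0.58]
shift [0.0108 0.0011 0.1159] rot [-0.0012 -0.0005  0.0112]
```

Request:
{"fn": "send_rows", "kwargs": {
  "series": [0.011, 0.001, 0.04, 0, 0, 0.011, 0, 0.011, 0.001, 0.08, 0, 0, 0.011, 0, 0.011, 0.001, 0.105, -0.001, 0, 0.011, 0, 0.011, 0.001, 0.116, -0.001, 0, 0.011, 0, 0.011, 0.001, 0.116, -0.001, 0, 0.011, 0, 0.011, 0.001, 0.116, -0.001, 0, 0.011, 0]
}}

```text
clock: 5.2
position: [440.5, -74.4, 170.9]
ee_rot: [0.001, 0.667, 0.745, 0.001]
force: [-0.3, 1.2, -1.1]
grip_width: 5.0
gripper_force: 20.0
```

```bash
python3 - <<'E'
from h import *
img,d,c,s=cloud('wrist'); P=pts(d,c,s); img2,d2,c2,s2=cloud('side'); P2=pts(d2,c2)
np.savez('s3.npz',img=img2,P=P2,d=d2)
w=cv2.resize(img2[140:250,200:340],None,fx=4,fy=4,interpolation=cv2.INTER_CUBIC)
v=cv2.resize(img,(440,330)); o=np.zeros((440,440,3),np.uint8); o[:330]=v
cv2.imwrite('pics/c3.png',cv2.resize(np.hstack([w[:440,:560],o]),(800,352)))
X,Y,Z=[P[...,i] for i in range(3)]; ok=d>0
V=cv2.cvtColor(img,cv2.COLOR_BGR2HSV)[...,2]
m=ok&(V<80)&(Z>100)&(Z<145)&(X>485)&(X<600)&(Y<-20)&(Y>-120); q=P[m]
for a in range(485,600,15):
    k=q[(q[:,0]>=a)&(q[:,0]<a+10)]
    if len(k)>3: print(a+5,len(k),'y',np.percentile(k[:,1],[1,99]).round(1),'zmax',np.percentile(k[:,2],98).round(1))
for n,Q,D in [('w',P,d),('s',P2,d2)]:
    m=(D>0)&(abs(Q[...,0]-440)<12)&(abs(Q[...,1]+75)<45)&(Q[...,2]>30)&(Q[...,2]<140); q=Q[m]
    print(n,len(q),np.percentile(q,[1,50,99],0).round(1).tolist())
go(539,-64.7,169.5,96.2)
E
```

```text
490 170 y [-74.5 -64.1] zmax 129.2
505 361 y [-72.8 -62.1] zmax 130.9
520 390 y [-73.1 -61.5] zmax 127.4
535 377 y [-71.6 -60. ] zmax 125.7
550 360 y [-70.1 -58. ] zmax 124.0
565 339 y [-68.5 -56.3] zmax 122.2
580 317 y [-66.  -53.9] zmax 120.0
595 31 y [-51.6 -48. ] zmax 109.0
w 308 [[435.1, -44.0, 41.5], [437.4, -43.6, 108.1], [440.0, -43.1, 139.6]]
s 166 [[434.9, -108.6, 42.9], [441.6, -105.0, 95.3], [446.3, -46.0, 137.2]]
t 5.3 pos [440.4 -74.3 170.8] yaw 96.29 q [-0.43  0.3   1.72  0.    1.11 -0.54]
shift [-0.0013  0.0991  0.0016] rot [0.0025 0.0009 0.0016]
```

View pics/c3.png

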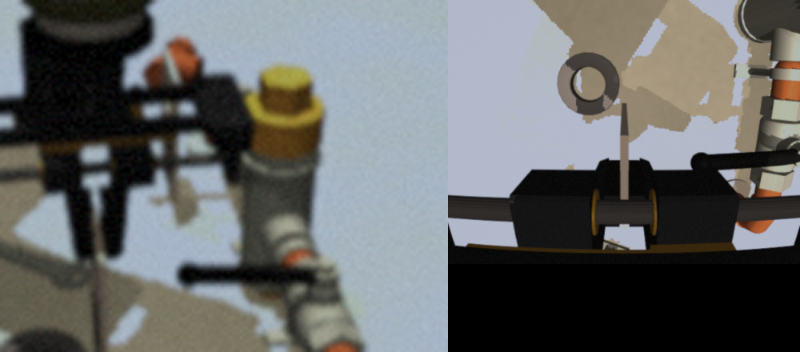

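Left: side view, the tag hangs below the fingers at (97,300) in line before the lever ball (188,275); right: wrist view, tag (625,150), ball (698,160). Line and height agree within 1 mm; thread it on.

Request:
{"fn": "send_rows", "kwargs": {
  "series": [-0.001, 0.02, 0.001, 0.001, 0, 0, 0, -0.001, 0.04, 0.001, 0.002, 0, 0, 0, -0.001, 0.055, 0.001, 0.002, 0, 0, 0, -0.001, 0.07, 0.001, 0.002, 0, 0, 0, -0.001, 0.085, 0.001, 0.002, 0, 0, 0, -0.001, 0.099, 0.001, 0.002, 0, 0, 0, -0.001, 0.099, 0.001, 0.002, 0, 0, 0, -0.001, 0.099, 0.001, 0.002, 0, 0, 0]
}}

```text
clock: 6.3
position: [538.1, -64.1, 169.3]
ee_rot: [-0.0, 0.667, 0.745, -0.0]
force: [0.1, 0.4, -1.1]
grip_width: 4.8
gripper_force: 20.0
```

```bash
python3 - <<'E'
from h import *
img,d,c,s=cloud('wrist'); P=pts(d,c,s)
X,Y,Z=[P[...,i] for i in range(3)]; ok=d>0
V=cv2.cvtColor(img,cv2.COLOR_BGR2HSV)[...,2]
m=ok&(V<80)&(Z>100)&(Z<133)&(X>485)&(X<600)&(Y<-20)&(Y>-120); q=P[m]
for a in range(485,600,15):
    k=q[(q[:,0]>=a)&(q[:,0]<a+10)]
    if len(k)>3: print(a+5,len(k),'y',np.percentile(k[:,1],[1,99]).round(1),'zmax',np.percentile(k[:,2],98).round(1))
m=(d>0)&(abs(X-539)<12)&(abs(Y+65)<45)&(Z>30)&(Z<140)&(V>80); q=P[m]; print(len(q),np.percentile(q,[1,50,99],0).round(1).tolist())
print(s['force'],s['torque'])
go(539,-64.7,157.5,96.2)
E
```

```text
490 35 y [-73.6 -64.7] zmax 128.8
505 458 y [-72.1 -62.3] zmax 130.9
520 267 y [-71.5 -61.5] zmax 127.6
535 182 y [-63.3 -32.8] zmax 132.2
550 185 y [-62.3 -58.2] zmax 122.8
565 424 y [-68.7 -56.5] zmax 122.3
580 428 y [-66.7 -54. ] zmax 120.6
595 185 y [-56.7 -48.3] zmax 121.7
113 [[532.5, -62.2, 39.4], [536.6, -33.2, 106.8], [549.5, -32.7, 138.7]]
[ 0.11689905  0.35137648 -1.06876303] [-0.06570246 -0.13188504  0.04505816]
t 6.35 pos [538.1 -64.1 169.3] yaw 96.3 q [-0.34  0.45  1.47 -0.    1.22 -0.45]
shift [-0.0007  0.0009  0.0118] rot [-0.0011 -0.      0.0017]
```

Request:
{"fn": "send_rows", "kwargs": {
  "series": [-0.0007, 0.001, 0.005, 0, 0, 0, 0, -0.0007, 0.001, 0.009, 0, 0, 0, 0, -0.0007, 0.001, 0.011, 0, 0, 0, 0, -0.0007, 0.001, 0.012, 0, 0, 0, 0, -0.0007, 0.001, 0.012, 0, 0, 0, 0]
}}

```text
clock: 6.98
position: [539.5, -64.7, 157.3]
ee_rot: [-0.0, 0.667, 0.745, -0.0]
force: [-1.4, 0.1, 2.1]
grip_width: 5.0
gripper_force: 20.0
```

Force rose by 3 N: the hole rests on the bar. Release gently and rise.

Request:
{"fn": "send_rows", "kwargs": {
  "series": [0, 0, 0, 0, 0, 0, 0.012, 0, 0, 0, 0, 0, 0, 0.022, 0, 0, 0, 0, 0, 0, 0.022, 0, 0, 0, 0, 0, 0, 0.022, 0, 0, -0.01, 0, 0, 0, 0.022, 0, 0, -0.03, 0, 0, 0, 0.022, 0, 0, -0.07, 0, 0, 0, 0.022, 0, 0, -0.11, 0, 0, 0, 0.022, 0, 0, -0.13, 0, 0, 0, 0.022, 0, 0, -0.13, 0, 0, 0, 0.022, 0, 0, -0.13, 0, 0, 0, 0.022, 0, 0, -0.13, 0, 0, 0, 0.022]
}}

```text
clock: 8.48
position: [539.5, -64.7, 286.1]
ee_rot: [-0.001, 0.667, 0.745, -0.001]
force: [0.6, 0.4, -0.6]
grip_width: 22.1
gripper_force: 0.0
```

```bash
python3 - <<'E'
from h import *
img,d,c,s=cloud('wrist'); P=pts(d,c,s); img2,d2,c2,s2=cloud('side'); P2=pts(d2,c2)
w=cv2.resize(img2[140:250,200:340],None,fx=4,fy=4,interpolation=cv2.INTER_CUBIC)
o=np.zeros((440,440,3),np.uint8); o[:330]=cv2.resize(img,(440,330))
cv2.imwrite('pics/c4.png',cv2.resize(np.hstack([w[:440,:560],o]),(800,352)))
X,Y,Z=[P[...,i] for i in range(3)]; ok=d>0
hsv=cv2.cvtColor(img,cv2.COLOR_BGR2HSV);V=hsv[...,2]
m=ok&(abs(X-545)<30)&(abs(Y+65)<45)&(Z>135)&(Z<170); q=P[m]; print('tagtop',len(q),np.percentile(q,[1,50,99],0).round(1).tolist(), cv2.minAreaRect(q[:,:2].astype(np.float32)) if len(q)>5 else '')
m=ok&(V<80)&(Z>100)&(Z<133)&(X>485)&(X<600)&(Y<-20)&(Y>-120); q=P[m]
for a in (520,565,580):
    k=q[(q[:,0]>=a)&(q[:,0]<a+10)]
    if len(k)>3: print(a+5,len(k),'y',np.percentile(k[:,1],[1,99]).round(1))
m=ok&(Z>190)&(Z<210)&(X>540)&(Y>20)&(Y<110)&(hsv[...,1]>120); print('hex',m.sum())
go(560,55,310,97)
E
```

```text
tagtop 567 [[535.2, -96.3, 139.6], [540.5, -63.5, 147.3], [546.1, -33.5, 149.0]] ((540.6671142578125, -65.08529663085938), (4.8007893562316895, 63.73984909057617), 6.448636054992676)
525 171 y [-72.8 -61.4]
570 166 y [-68.2 -56.2]
585 178 y [-66.4 -50.3]
hex 1413
t 8.575 pos [539.6 -64.7 286.4] yaw 96.3 q [-0.34  0.35  1.27 -0.    1.52 -0.45]
shift [ 0.1167  0.0334 -0.0236] rot [-0.0023 -0.0007 -0.0122]
```

View pics/c4.png

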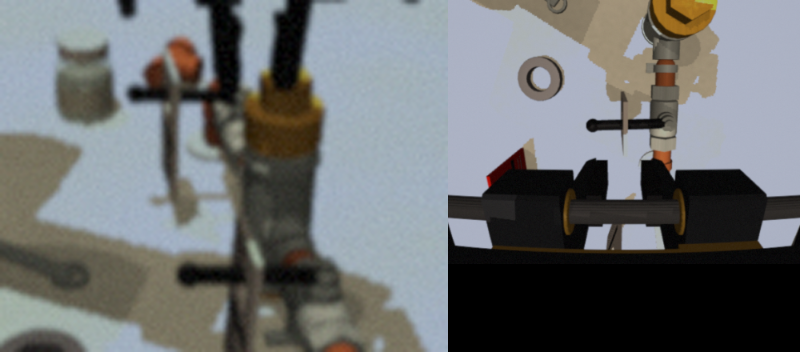

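Side crop: the tag hangs on the inlet lever at (250,290); wrist view: edge-on at (625,125) round the bar. Top edge z 148 (expected ~149) at (540.7,-65.1), lever unmoved. Now over the cap.

```bash
python3 -c "
from h import *
go(577.6,69.2,310,5)"
```

```text
t 8.575 pos [539.6 -64.7 286.4] yaw 96.3 q [-0.34  0.35  1.27 -0.    1.52 -0.45]
shift [ 0.1289  0.0524 -0.0236] rot [-2.3000e-03  1.3000e-03  1.5935e+00]
```

Request:
{"fn": "send_rows", "kwargs": {
  "series": [0.02, 0.01, -0.024, 0, 0, 0.16, 0.08, 0.05, 0.02, -0.024, 0, 0, 0.32, 0.08, 0.08, 0.035, -0.024, 0, 0, 0.48, 0.08, 0.11, 0.045, -0.024, 0, 0, 0.64, 0.08, 0.129, 0.052, -0.024, 0, 0, 0.8, 0.08, 0.129, 0.052, -0.024, 0, 0, 0.96, 0.08, 0.129, 0.052, -0.024, 0, 0, 1.12, 0.08, 0.129, 0.052, -0.024, 0, 0, 1.28, 0.08, 0.129, 0.052, -0.024, 0, 0, 1.44, 0.08, 0.129, 0.052, -0.024, 0, 0, 1.59, 0.08, 0.129, 0.052, -0.024, 0, 0, 1.59, 0.08, 0.129, 0.052, -0.024, 0, 0, 1.59, 0.08]
}}

```text
clock: 10.07
position: [577.3, 69.2, 310.9]
ee_rot: [-0.0, 0.999, 0.047, -0.001]
force: [0.6, 0.0, -0.2]
grip_width: 80.0
gripper_force: 0.0
```

```bash
cat > hex.py <<'E'
from h import *
img,d,c,s=cloud('wrist'); P=pts(d,c,s); cv2.imwrite('pics/w5.png',img)
X,Y,Z=[P[...,i] for i in range(3)]; ok=d>0
near=ok&(np.hypot(X-577.6,Y-69.2)<45)
zt=np.percentile(Z[near],97); print('ztop',zt)
top=near&(Z>zt-4); q=P[top][:,:2].astype(np.float32); 
h=cv2.convexHull(q).reshape(-1,2); (cx,cy),r=cv2.minEnclosingCircle(q); ce=np.array(cv2.minAreaRect(q)[0])
M=cv2.moments(h); ce2=np.array([M['m10']/M['m00'],M['m01']/M['m00']]); print('n',len(q),'circ',cx,cy,r,'rectc',ce,'cent',ce2)
a=np.arange(0,180,.5); w=[np.ptp(q@[np.cos(np.radians(t)),np.sin(np.radians(t))]) for t in a]
f=[sum(w[int((t+60*k)%180*2)] for k in range(3)) for t in np.arange(0,60,.5)]
t=np.argmin(f)*.5; print('flat normal',t,[round(w[int((t+60*k)*2)],1) for k in range(3)],'corner',[round(w[int((t+30+60*k)%180*2)],1) for k in range(3)])
for k in range(3):
    n=np.array([np.cos(np.radians(t+60*k)),np.sin(np.radians(t+60*k))]); e=q@n; print((e.max()+e.min())/2-ce2@n)
cap=near&(Z<zt-18)&(Z>zt-30); q=P[cap]; print('captop',len(q),np.median(q,0)); 
b=q[:,:2].astype(np.float32); print(cv2.minEnclosingCircle(b))
E
python3 hex.py; python3 -c "
from h import *
go(577.6,69.2,310,5)"
```

```text
ztop 386.0217755788597
n 7509 circ 599.7535400390625 71.25831604003906 39.041358947753906 rectc [600.84960938  71.36420441] cent [600.8395522   70.78270925]
flat normal 5.5 [np.float64(3.6), np.float64(67.7), np.float64(67.6)] corner [np.float64(40.2), np.float64(78.1), np.float64(39.8)]
0.0677855578622939
0.02885214274624559
1.0144483967118276
captop 11648 [601.97413926  71.56416336 366.03010843]
((597.1917114257812, 71.16680908203125), 40.25383377075195)
t 10.125 pos [577.3  69.2 310.9] yaw 5.33 q [-0.08  0.41  1.11 -0.    1.62  1.39]
shift [0.0003 0.     0.0009] rot [-0.      0.0013  0.0058]
```

View pics/w5.png

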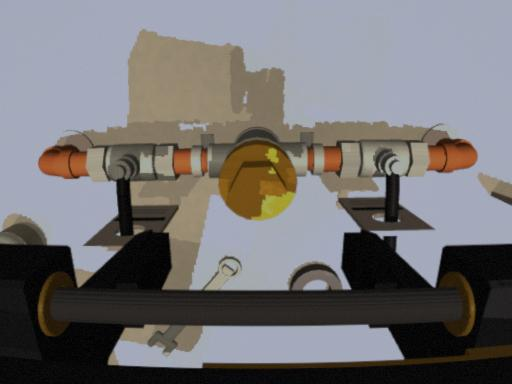

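The wrist view shows the cap at (258,180) with its hexagon, and the tag still on the inlet lever at (388,213). My height filter caught the gripper; limit it to below 215 mm.

```bash
sed -i 's/<45)/<45)\&(Z<215)\&(Z>140)/' hex.py; python3 hex.py
```

```text
ztop 198.90579862556575
n 2237 circ 580.2567138671875 68.84674072265625 20.91715431213379 rectc [580.4050293   68.73656464] cent [580.38053793  68.77968195]
flat normal 7.5 [np.float64(36.6), np.float64(36.2), np.float64(36.2)] corner [np.float64(41.8), np.float64(40.9), np.float64(41.1)]
-0.025852793009676134
-0.005026563871297185
0.04825934838714829
captop 2273 [592.08083271  71.19471905 174.01745038]
((580.6598510742188, 68.68878936767578), 30.412553787231445)
```

The hexagon measures 36.3 across flats, 41.5 across corners, top z 198.9 (expected 198.5), flats at 7.5° + 60k, centre (580.4,68.8). A second look with the wrist turned 65° cancels the camera's calibration offset.

Request:
{"fn": "send_rows", "kwargs": {
  "series": [0, 0, 0, 0, 0, 0.18, 0.08, 0, 0, 0, 0, 0, 0.36, 0.08, 0, 0, 0, 0, 0, 0.54, 0.08, 0, 0, 0, 0, 0, 0.72, 0.08, 0, 0, 0, 0, 0, 0.9, 0.08, 0, 0, 0, 0, 0, 1.08, 0.08, 0, 0, 0, 0, 0, 1.13, 0.08, 0, 0, 0, 0, 0, 1.13, 0.08, 0, 0, 0, 0, 0, 1.13, 0.08]
}}

```text
clock: 11.3
position: [577.3, 69.2, 311.1]
ee_rot: [0.0, 0.868, -0.496, -0.0]
force: [-1.1, -0.1, 0.2]
grip_width: 79.9
gripper_force: 0.0
```

```bash
python3 hex.py; python3 -c "
from h import *
go(580,69,310,-22.5)"
```

```text
ztop 198.87873816301908
n 2224 circ 580.2332153320312 69.22366333007812 20.689987182617188 rectc [580.17889404  69.10474396] cent [580.22299306  69.2083692 ]
flat normal 7.5 [np.float64(36.1), np.float64(36.4), np.float64(36.6)] corner [np.float64(41.2), np.float64(41.1), np.float64(41.4)]
-0.058918786077356344
0.03627731932311917
-0.030313730430918895
captop 2288 [588.06866814  57.52164698 173.85240642]
((580.2433471679688, 68.9813461303711), 30.591909408569336)
t 11.35 pos [577.3  69.2 311.1] yaw -59.47 q [-0.08  0.41  1.11 -0.    1.62  2.52]
shift [ 0.0016 -0.0022  0.0011] rot [ 0.0007  0.0007 -0.6453]
```

Both views agree within 0.5 mm: axis at (580.6, 69.1). Turn to yaw -22.5° (a flat pair, leaving the last joint room for 175° anticlockwise) and descend, fingertips ending about 1.5 mm above the cap's flat.

```bash
python3 -c "
from h import *
go(580.6,69.1,201.2,-22.5)"
```

```text
t 11.35 pos [577.3  69.2 311.1] yaw -59.47 q [-0.08  0.41  1.11 -0.    1.62  2.52]
shift [ 0.0018 -0.0029  0.1099] rot [ 0.0007  0.0007 -0.6453]
```

Request:
{"fn": "send_rows", "kwargs": {
  "series": [0.0018, -0.0028, 0, 0, 0, -0.16, 0.06, 0.0018, -0.0028, 0, 0, 0, -0.32, 0.06, 0.0018, -0.0028, 0, 0, 0, -0.48, 0.06, 0.0018, -0.0028, 0.01, 0, 0, -0.645, 0.06, 0.0018, -0.0028, 0.04, 0, 0, -0.645, 0.06, 0.0018, -0.0028, 0.07, 0, 0, -0.645, 0.06, 0.0018, -0.0028, 0.07, 0, 0, -0.645, 0.06, 0.0018, -0.0028, 0.07, 0, 0, -0.645, 0.06]
}}

```text
clock: 12.35
position: [581.0, 69.0, 242.4]
ee_rot: [0.0, 0.981, -0.196, 0.0]
force: [-0.6, 0.1, 0.9]
grip_width: 59.7
gripper_force: 0.0
```

```bash
python3 -c "
from h import *
go(580.6,69.1,201.2,-22.5)"
```

```text
t 12.35 pos [581.   69.  242.4] yaw -22.57 q [-0.08  0.46  1.23 -0.    1.45  1.88]
shift [-0.0005  0.0001  0.0412] rot [-0.0001 -0.001  -0.0011]
```

Request:
{"fn": "send_rows", "kwargs": {
  "series": [-0.0003, 0, 0.02, 0, -0.001, 0, 0.06, -0.0003, 0, 0.035, 0, -0.001, 0, 0.06, -0.0003, 0, 0.041, 0, -0.001, 0, 0.06, -0.0003, 0, 0.041, 0, -0.001, 0, 0.06, -0.0003, 0, 0.041, 0, -0.001, 0, 0.06],
  "newtons": 60
}}

```text
clock: 12.98
position: [580.4, 69.2, 200.7]
ee_rot: [-0.0, 0.981, -0.196, -0.0]
force: [0.3, 0.5, -0.3]
grip_width: 59.9
gripper_force: 0.0
```

```bash
python3 -c "
from h import *
go(580.6,69.1,201.2,-22.5); s=ctrl.read_state(); print(s['force'],s['torque'])"
```

```text
t 12.975 pos [580.4  69.2 200.7] yaw -22.59 q [-0.08  0.49  1.3   0.    1.35  1.88]
shift [ 0.0002 -0.     -0.0005] rot [ 0.0002  0.001  -0.0015]
[ 0.28476737  0.54899247 -0.31061328] [ 0.06796994  0.04549873 -0.03301217]
```

No contact; close with 60 N.

Request:
{"fn": "send_rows", "kwargs": {
  "series": [0, 0, 0, 0, 0, 0, 0.045, 0, 0, 0, 0, 0, 0, 0.03, 0, 0, 0, 0, 0, 0, 0.03, 0, 0, 0, 0, 0, 0, 0.03, 0, 0, 0, 0, 0, 0, 0.03, 0, 0, 0, 0, 0, 0, 0.03],
  "newtons": 60
}}

```text
clock: 13.72
position: [580.1, 68.8, 200.2]
ee_rot: [0.0, 0.981, -0.196, -0.001]
force: [-3.0, -4.9, 2.2]
grip_width: 35.8
gripper_force: 60.0
```

```bash
python3 -c "
from h import *
go(580.6,69.1,201.2,-22.5); s=ctrl.read_state(); print(s['force'],s['torque'],s['grip_width'],s['gripper_force'])"
```

```text
t 13.725 pos [580.1  68.8 200.2] yaw -22.59 q [-0.08  0.49  1.3  -0.    1.35  1.88]
shift [ 0.0004 -0.0005 -0.001 ] rot [ 0.0013  0.0019 -0.0016]
[-3.00695337 -4.92561684  2.2176212 ] [-0.64173701  0.43063768  0.05245274] 35.7894888065595 59.99890035069612
```

Request:
{"fn": "send_rows", "kwargs": {
  "series": [0, 0.0004, 0, 0, 0, -0.06, 0.03, 0, 0.0004, -0.0004, 0, 0, -0.12, 0.03, 0, 0.0004, -0.0006, 0, 0, -0.18, 0.03, 0, 0.0004, -0.0008, 0, 0, -0.24, 0.03, 0, 0.0004, -0.001, 0, 0, -0.3, 0.03, 0, 0.0004, -0.001, 0, 0, -0.3, 0.03]
}}

```text
clock: 14.48
position: [580.2, 69.1, 201.1]
ee_rot: [-0.0, 0.999, -0.047, -0.001]
force: [0.5, -0.1, -0.1]
grip_width: 35.5
gripper_force: 60.1
```

```bash
cat > st.py <<'E'
from h import *
s=ctrl.read_state(); print(s['clock'],s['position'].round(1),'yaw',round(yaw_of(s),1),'F',s['force'].round(1),'T',s['torque'].round(2),s['grip_width'].round(2),s['gripper_force'].round(1),'q6',s['joint_positions'][5].round(2))
E
python3 st.py
```

```text
Traceback (most recent call last):
  File "st.py", line 2, in <module>
    s=ctrl.read_state(); print(s['clock'],s['position'].round(1),'yaw',round(yaw_of(s),1),'F',s['force'].round(1),'T',s['torque'].round(2),s['grip_width'].round(2),s['gripper_force'].round(1),'q6',s['joint_positions'][5].round(2))
                                                                                                                                           ^^^^^^^^^^^^^^^^^^^^^
AttributeError: 'float' object has no attribute 'round'
```

```bash
sed -i "s/s\['grip_width'\].round(2),s\['gripper_force'\].round(1)/s['grip_width'],s['gripper_force']/" st.py; python3 st.py
```

```text
14.475 [580.2  69.1 201.1] yaw -5.4 F [ 0.5 -0.1 -0.1] T [ 0.    0.02 -0.08] 35.50821520894064 60.131492312648334 q6 1.58
```

Request:
{"fn": "send_rows", "kwargs": {
  "series": [0, 0, -0.0003, 0, 0, -0.1, 0.03, 0, 0, -0.0007, 0, 0, -0.2, 0.03, 0, 0, -0.001, 0, 0, -0.3, 0.03, 0, 0, -0.0013, 0, 0, -0.4, 0.03, 0, 0, -0.0017, 0, 0, -0.5, 0.03, 0, 0, -0.002, 0, 0, -0.6, 0.03, 0, 0, -0.0023, 0, 0, -0.7, 0.03, 0, 0, -0.0027, 0, 0, -0.8, 0.03, 0, 0, -0.003, 0, 0, -0.9, 0.03, 0, 0, -0.0033, 0, 0, -1.0, 0.03, 0, 0, -0.0033, 0, 0, -1.0, 0.03]
}}

```text
clock: 15.85
position: [580.0, 69.1, 203.9]
ee_rot: [-0.001, 0.9, 0.437, -0.001]
force: [0.6, -0.5, -3.1]
grip_width: 35.5
gripper_force: 60.0
```

```bash
python3 st.py
```

```text
15.85 [580.   69.1 203.9] yaw 51.8 F [ 0.6 -0.5 -3.1] T [-0.05 -0.07  0.03] 35.543488090056464 59.99343998730183 q6 0.58
```

The cap turns with the gripper (1.3 rad, width steady at 35.5 mm, forces small). Continue.

Request:
{"fn": "send_rows", "kwargs": {
  "series": [0, 0, -0.0004, 0, 0, -0.12, 0.03, 0, 0, -0.0008, 0, 0, -0.24, 0.03, 0, 0, -0.0012, 0, 0, -0.36, 0.03, 0, 0, -0.0016, 0, 0, -0.48, 0.03, 0, 0, -0.002, 0, 0, -0.6, 0.03, 0, 0, -0.0024, 0, 0, -0.72, 0.03, 0, 0, -0.0028, 0, 0, -0.84, 0.03, 0, 0, -0.0032, 0, 0, -0.96, 0.03, 0, 0, -0.0036, 0, 0, -1.08, 0.03, 0, 0, -0.004, 0, 0, -1.2, 0.03, 0, 0, -0.004, 0, 0, -1.2, 0.03]
}}

```text
clock: 17.23
position: [580.0, 68.8, 208.1]
ee_rot: [-0.001, 0.496, 0.868, -0.0]
force: [-0.3, -1.3, -3.6]
grip_width: 35.6
gripper_force: 60.0
```

```bash
python3 st.py
```

```text
17.225 [580.   68.8 208.1] yaw 120.5 F [-0.3 -1.3 -3.6] T [-0.2  -0.15 -0.07] 35.611670111167534 59.993092361837626 q6 -0.62
```

Request:
{"fn": "send_rows", "kwargs": {
  "series": [0, 0, -0.0004, 0, 0, -0.1, 0.03, 0, 0, -0.0007, 0, 0, -0.2, 0.03, 0, 0, -0.001, 0, 0, -0.3, 0.03, 0, 0, -0.0013, 0, 0, -0.4, 0.03, 0, 0, -0.0015, 0, 0, -0.5, 0.03, 0, 0, -0.0017, 0, 0, -0.58, 0.03, 0, 0, -0.0017, 0, 0, -0.58, 0.03]
}}

```text
clock: 18.1
position: [580.2, 68.7, 210.0]
ee_rot: [-0.001, 0.228, 0.974, -0.0]
force: [0.3, -2.4, -3.6]
grip_width: 35.8
gripper_force: 60.0
```

Request:
{"fn": "send_rows", "kwargs": {
  "series": [0, 0, -0.0007, 0, 0, 0, 0.03, 0, 0, -0.0015, 0, 0, 0, 0.03, 0, 0, -0.0025, 0, 0, 0, 0.03, 0, 0, -0.0025, 0, 0, 0, 0.03]
}}

```text
clock: 18.6
position: [580.2, 68.8, 212.7]
ee_rot: [-0.001, 0.226, 0.974, -0.0]
force: [1.7, -1.6, -3.7]
grip_width: 35.5
gripper_force: 60.0
```

```bash
python3 st.py
```

```text
18.6 [580.2  68.8 212.7] yaw 153.9 F [ 1.7 -1.6 -3.7] T [-0.39 -0.55 -0.04] 35.461218979616476 59.99335270375013 q6 -1.2
```

Weight only (3.7 N): the threads have let go. Lift so the underside is about 11 mm over the rim.

Request:
{"fn": "send_rows", "kwargs": {
  "series": [0, 0, -0.002, 0, 0, 0, 0.03, 0, 0, -0.004, 0, 0, 0, 0.03, 0, 0, -0.007, 0, 0, 0, 0.03, 0, 0, -0.01, 0, 0, 0, 0.03, 0, 0, -0.013, 0, 0, 0, 0.03, 0, 0, -0.016, 0, 0, 0, 0.03, 0, 0, -0.018, 0, 0, 0, 0.03, 0, 0, -0.02, 0, 0, 0, 0.03, 0, 0, -0.02, 0, 0, 0, 0.03, 0, 0, -0.02, 0, 0, 0, 0.03, 0, 0, -0.02, 0, 0, 0, 0.03, 0, 0, -0.02, 0, 0, 0, 0.03]
}}

```text
clock: 20.1
position: [580.1, 68.8, 232.5]
ee_rot: [-0.001, 0.226, 0.974, -0.0]
force: [-0.5, 0.2, -1.5]
grip_width: 35.5
gripper_force: 60.0
```

```bash
python3 st.py; python3 - <<'E'
from h import *
img,d,c,s=cloud('side'); P=pts(d,c); w=cv2.resize(img[130:250,200:340],(700,600),interpolation=cv2.INTER_CUBIC); cv2.imwrite('pics/f.png',w)
hsv=cv2.cvtColor(img,cv2.COLOR_BGR2HSV); m=(hsv[...,0]>14)&(hsv[...,0]<35)&(hsv[...,1]>130)&(d>0)&(abs(P[...,0]-580)<40)&(abs(P[...,1]-60)<40)&(P[...,2]>130); q=P[m]
print('cap',len(q),np.percentile(q,[1,50,99],0).round(1).tolist())
img,d,c,s=cloud('top'); P=pts(d,c); m=(d>0)&(abs(P[...,0]-545)<30)&(abs(P[...,1]+65)<45)&(P[...,2]>138)&(P[...,2]<165); q=P[m]; print('tag',len(q),np.percentile(q,[2,50,98],0).round(1).tolist() if len(q) else '')
E
```

```text
20.1 [580.1  68.8 232.5] yaw 153.9 F [-0.5  0.2 -1.5] T [-0.04 -0.18 -0.03] 35.5285306268908 59.99373519793153 q6 -1.2
cap 562 [[543.2, 28.7, 172.5], [581.4, 45.3, 208.2], [616.8, 82.4, 398.2]]
tag 75 [[535.8, -94.3, 139.3], [540.3, -62.1, 147.4], [546.0, -32.6, 151.9]]
```

View pics/f.png

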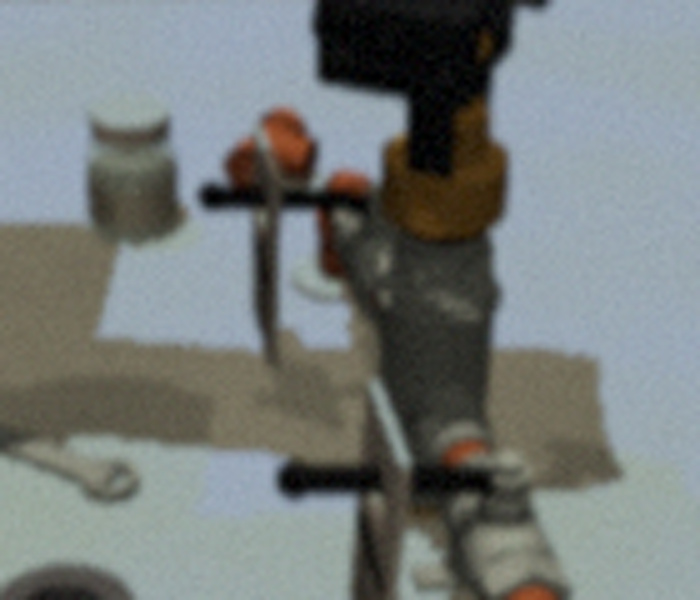

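The picture shows the cap held at (445,190) above the canister and the tag hanging on the lever (385,480). Last check of the cap's height and the force with the wrist camera.

Request:
{"fn": "send_rows", "kwargs": {
  "series": [0, 0, 0, 0, 0, 0, 0.03, 0, 0, 0, 0, 0, 0, 0.03, 0, 0, 0, 0, 0, 0, 0.03, 0, 0, 0, 0, 0, 0, 0.03]
}}

```text
clock: 20.7
position: [580.1, 68.8, 232.6]
ee_rot: [-0.001, 0.226, 0.974, -0.0]
force: [-0.2, 1.4, -2.8]
grip_width: 35.3
gripper_force: 60.0
```

```bash
python3 st.py; python3 - <<'E'
from h import *
img,d,c,s=cloud('wrist'); P=pts(d,c,s); X,Y,Z=[P[...,i] for i in range(3)]
hsv=cv2.cvtColor(img,cv2.COLOR_BGR2HSV)
m=(d>0)&(np.hypot(X-580,Y-69)<34)&(hsv[...,1]>110)&(hsv[...,0]>14)&(hsv[...,0]<35)&(Z>150)
h,e=np.histogram(Z[m],np.arange(150,250,2)); print([(int(a),int(b)) for a,b in zip(e,h) if b>15])
k=m&(Z>200)&(Z<213); q=P[k]
if len(q)>20: A=np.c_[q[:,:2]-[580,69],np.ones(len(q))]; print('plane',np.linalg.lstsq(A,q[:,2],rcond=None)[0])
for n in range(3): pass
E
python3 st.py
```

```text
20.7 [580.1  68.8 232.6] yaw 153.9 F [-0.2  1.4 -2.8] T [-0.01 -0.15  0.01] 35.31449201685842 59.99373206868768 q6 -1.2
[(178, 66), (180, 63), (182, 79), (184, 78), (186, 83), (188, 85), (190, 88), (192, 93), (194, 94), (196, 95), (198, 103), (200, 130), (202, 91), (204, 1127), (206, 2259), (208, 137), (210, 138), (212, 125), (214, 126), (216, 156), (218, 143), (220, 154), (222, 161), (224, 168), (226, 173), (228, 2008), (230, 2967), (232, 17)]
plane [ 9.58097321e-02 -4.81484808e-02  2.08515062e+02]
20.75 [580.1  68.8 232.6] yaw 153.9 F [-0.3 -0.  -2.9] T [-0.02 -0.13  0.02] 35.77686267677124 59.993962571024895 q6 -1.2
```

```bash
python3 -c "
from h import *
print(ctrl.sign_off())"
```

```text
the job is handed in; nothing more can be done
None
```

The job is handed in at about 21 s: the tag hangs on the inlet lever, which did not move. The cap is unscrewed and held level and still about 11 mm above the neck's rim, with its rod down inside the canister. The hand-in reply gave no verdict.

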